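# Complete the carton layer, then hold the recessed counter button down with the stylus

### The arm

A 6-joint arm with a two-finger parallel gripper is mounted at the origin on the work surface; the furniture and walls round the work are solid. World frame = base frame: x ahead of the robot, y to its left, z up, the work surface at z = 0. Lengths are in m, angles in rad, forces in N, time in s.
With the tool pointing down it reaches from about 0.35 to 0.775 m from the base axis. Payload 5.5 kg.
Tool frame: the origin (TCP) lies at the very end of the fingers, on their centre line; the grasp point (between the pads) lies 19 mm behind it; z points along the fingers, y is the line along which they close (so a half turn about z gives the same grasp; the last joint's range is limited). The gripper opens to 85 mm and grips with 20 to 120 N. Pads are 22 mm wide; open, the fingers measure 114 mm over their backs; the gripper's body (76 mm by 85 mm) begins 54 mm behind the grasp point. The pads swing forward as they close: fully open they stand 13 mm farther back than shut.
Start: joints at [1.174, 0.313, 0.046, 1.304, 0, 1.431], TCP at [0.146, 0.556, 0.231] pointing down, gripper open.
Joint ranges: [-2.76, 2.76], [-0.86, 1.69], [-1.03, 1.26], [-2.2, 2.34], [-1.47, 1.5], [-3.14, 3.14]. Speed limits (rad/s): [2.57, 2.57, 3.14, 3.14, 3.14, 3.14].

### API

Orientations are given as a unit quaternion [w, x, y, z].
In Python, from workcell import env, cams, ticket, spotter gives the robot as it stands.
- The arm moves only by the tool jog_arm, never from a script. Its argument "increments" is a list that holds one entry, the list of rows, each a list of 7 numbers: the shift along the tool's x, y, z in units of 0.25 m (1.0 is 0.25 m), then the turn, a rotation vector about the tool's x, y, z in units of 180 degrees (1.0 is 180 degrees), then the closure in counts, from 0 (fully open) to 255 (shut). A call has 1 to 20 rows; each row shifts and turns the commanded pose from where the row before left it, along the tool's axes as they then stand; what a row does not reach is not made up. A row lasts 1/10 s, in which the tool goes at most 50 mm and 8.59 degrees, less where a joint would pass 70% of its speed; a pose out of reach is approached as far as the arm can. A call with a number of a shift or a turn outside -1 to 1 is refused whole. A call with a gripper value outside its range is refused whole. The fingers move at their own pace and stop on an object; "force" is the grip in N (left out, the last holds). Time passes only in rows, so rows that do not move let the fingers close. It gives the time, the measured TCP pose, the force, the opening and the grip force at its end, in the units of the state.
- env.get_state(): the state, without advancing time (a new reading comes with each control period).
- cams.read_camera(name): name is "scene" or "top"; returns a dict with "pixels" (480x640x3 uint8, red, green, blue), "fx", "fy", "cx", "cy" (pixels), "k1" (the pictures are not rectified: a ray, as slopes to the right and down, at radius r is drawn at 1 + k1 r^2 times it, then the intrinsics apply), "xyz" and "attitude" of the camera in the world. Camera axes: x right, y down, z forward; pixel columns grow to the right and rows downward; lengths in m; the calibration is good to about 2 mm. A picture is of the moment at which its call begins. There is no depth.
- ticket.hand_in(): hands the job in; it is judged then, once.
Trained networks look in the newest picture that a camera, given by its name, has taken for a name from the list of things; names that differ only in an ending like _2 or _b are one class to them, and where a whole thing is asked for, a point or a joint stands for the part that bears it (a point fixed in the world has none). Each returns a list of dicts, best first, with "conf" (0 to 1); they miss things now and then, are a little off and sometimes report something else, mostly with a low value. They report only what shows in the picture. A call takes as long as a camera call. They do not tell look-alikes from the thing itself.
- spotter.find_in(target, camera): "uv" ([column, row] in pixels, amid what is visible of it).
- spotter.cut_out(target, camera): "region" (480x640 bool, what is visible of it) and "uv" ([column, row] in pixels, amid what is visible of it).
- spotter.landmark_of(target, camera): "uv" ([column, row] in pixels: a listed point, or the origin of a listed thing).
The state is a dict: "clock": time; "joint_pos": joint angles; "qvel": joint speeds; "tau": joint torques, N m; "tcp_pos": TCP position; "orientation": TCP orientation; "wrist_force": force on the tool from outside, world axes, zero at the start; "ft_torque": the same for the moment, N m; "finger_gap": finger opening in m; "grip_force": force on a finger pad.
Only numpy, scipy, OpenCV 4.12 (cv2) and the standard library are available. Lean on these libraries where they do the work, as an engineer would, in place of code of your own. Each camera call takes 0.05 s, during which the arm holds its last target. There are 200 camera calls.

### The job

First finish the layer on the packing slab: set the loose carton down in the empty place so that all four cartons lie flat in their pinwheel, each in line with the slab's edges, and let it go. Only then take the stylus out of its stand, reach its pin down the open chimney in the middle of the cartons and through the small hole in the slab, and press the recessed counter button fully down. Finish while holding it so: the stylus still upright in the gripper, the button still down, the layer still in order, and the mug and the tape measure left where they stand.

Things in the scene. Friction and masses are not known exactly. Their poses are not given: they have to be found in the camera images.
- slab: fixed plywood slab, 154 mm square, top 40 mm above the bench, any yaw. Origin: centre of underside; z up; x, y along its edges. Layer: pinwheel of four cartons, 4 mm joints, 132 mm square over all, round a 68 mm square chimney in the middle. Carton centres (mm, slab frame): (-18, -50) long side along x, empty at first; (50, -18) along y; (18, 50) along x; (-50, 18) along y
- empty_place (a point): point on the slab's top where the centre of the loose carton's underside belongs, long side along the slab's x. Its outer long side is free; of its inner long side the 64 mm towards slab +x open on the chimney (room for a finger), the last 32 mm face the end of set_3 across the 4 mm joint
- carton: the loose carton, plain cardboard with a strip of paper tape on top, 96 (x) x 32 (y) x 36 (z) mm, 0.1 to 0.2 kg, starts lying on the bench to one side of the slab. Origin: centre of its underside; z up. Either way round is the same
- set_1: carton of the same size and frame, already in its place at (50, -18) mm of the slab's frame, loose
- set_2: the same, at (18, 50) mm of the slab's frame, loose
- set_3: the same, at (-50, 18) mm of the slab's frame, loose
- hole (a point): centre of the mouth of the round hole, 17 mm wide, that goes straight down through the slab's top face (at its height, 40 mm above the bench) in the middle of the chimney; a thin aluminium bezel rings it. The button lies 14 mm below this mouth
- button_top (a point): centre of the top of the recessed steel push button, 14.4 mm wide, down in the hole; goes down as it is pressed
- counter_button (a joint): travel of the button: 0 up, 0.006 m fully down; the spring takes 2.5 N to start and 5 N to be fully down, and brings it back up when let go
- stand: fixed wooden stylus stand, 44 x 44 mm block on a 60 mm square foot, 80 mm high, on the other side of the slab from the loose carton (the sides may be swapped). Origin: centre of its underside; z up. The stylus pin hangs in a 9.5 mm hole down its middle; the stylus is drawn straight up
- stylus: stylus, 135 mm long, 60 g, upright in the stand, pin down: black square handle 18 x 18 mm, 65 mm long, on a round steel pin 7 mm thick, 70 mm long. Origin: tip of the pin; z up along the stylus; handle from z = 70 to 135 mm, flat sides facing x and y (at first those of the stand). At first the handle's lower end rests on the stand, tip 10 mm above the bench
- mug: bystander: mug, 78 x 114 x 93 mm, near the far left corner; origin centre of underside
- tape_measure: bystander: yellow tape measure, 36 x 87 x 66 mm, near the far edge; origin centre of underside
Things that resemble listed ones, but are neither listed nor needed, are in the scene too. Leave any purple look-alike of the set_1 alone. There is more than one size of the stylus; the job needs the larger.

How it is judged:
On the way, in this order (a step that is already met when the one before it is completed fails the run):
1. the loose carton lies in the empty place, let go, the layer complete (x of carton in the frame of slab between -0.028 and -0.008 m and y of carton in the frame of slab between -0.06 and -0.04 m and z of carton in the frame of slab between 0.037 and 0.043 m and angle between the x axis of each of carton, set_2 and the x axis of slab, either way round below 0.14 rad and angle between each of carton, set_1, set_2, set_3's own z axis and vertical below 0.08 rad and x of set_1 in the frame of slab between 0.04 and 0.06 m and y of set_1 in the frame of slab between -0.028 and -0.008 m and z of set_1 in the frame of slab between 0.037 and 0.043 m and angle between the x axis of each of set_1, set_3 and the y axis of slab, either way round below 0.14 rad and x of set_2 in the frame of slab between 0.008 and 0.028 m and y of set_2 in the frame of slab between 0.04 and 0.06 m and z of set_2 in the frame of slab between 0.037 and 0.043 m and x of set_3 in the frame of slab between -0.06 and -0.04 m and y of set_3 in the frame of slab between 0.008 and 0.028 m and z of set_3 in the frame of slab between 0.037 and 0.043 m and contact force between the fingers and carton below 0.05 N), for 0.2 s.
2. the stylus is drawn out of its stand, held by the gripper (z of stylus in the frame of stand above 0.082 m and contact force between the fingers and stylus above 1 N), for 0.1 s.
At the end, for the whole second after the job is handed in: Gripper holds the stylus upright (0.2 rad), tip within 8 mm of the button, pushing over 2 N, button at least 4.5 of 6 mm down; all four cartons flat on the slab within 10 mm and 0.14 rad of their places, touched by no finger; gripper clear of the slab (all of step 1 and contact force between the fingers and set_1 below 0.05 N and contact force between the fingers and set_2 below 0.05 N and contact force between the fingers and set_3 below 0.05 N and value of joint counter_button above 0.0045 m and contact force between stylus and slab above 2 N and distance between stylus and button_top below 0.008 m and horizontal distance between stylus and hole below 0.008 m and angle between stylus's own z axis and vertical below 0.2 rad and contact force between the fingers and stylus above 1 N and contact force between each of the arm, the fingers and slab below 0.05 N); the arm keeps its last pose, push and grip.
It fails at once if the mug is moved by more than 25 mm (distance of mug from where it was at the start of the episode above 0.025 m).
It fails at once if the tape measure is moved by more than 25 mm (distance of tape_measure from where it was at the start of the episode above 0.025 m).
It also fails if it takes over 51 s, if anything falls off the work surface, if the arm or the gripper's body presses on something with over 40 N, if the wrist force passes 120 N, or if a joint passes its speed limit or range.

## Working session

There is one attempt and no reset: what is moved stays moved. The work goes in short steps, Python scripts to look and compute and a tool call to move; the robot and the scene stay as the last step left them, time stands still between calls to the robot, and variables do not carry over. Pictures are saved under pics/ and viewed, at most 10 in all, crops included, and the job is handed in when it is done.

Besides the shell and the picture viewer there is one more tool, called after ">>>" by a JSON object that holds its "name" and its "arguments". jog_arm: Moves the arm, as the interface text tells. Shifts and turns lie within -1 to 1; 1 stands for 0.25 m of shift or 180 degrees of turn. Its arguments: {"type":"object","properties":{"increments":{"type":"array"},"force":{"type":"number"}},"required":["increments"]}

```bash
mkdir -p pics; ls
cat > h.py <<'E'
import numpy as np, cv2
from scipy.spatial.transform import Rotation as R
from workcell import env, cams, ticket, spotter
def rot(c):
    q=np.array(c['attitude']); return R.from_quat(q[[1,2,3,0]]).as_matrix() if q.size==4 else q.reshape(3,3)
def ray(c,uv):
    d=np.array([(uv[0]-c['cx'])/c['fx'],(uv[1]-c['cy'])/c['fy']]); s=d.copy()
    for _ in range(20): s=d/(1+c['k1']*(s@s))
    return rot(c)@np.array([s[0],s[1],1])
def at(c,uv,z):
    r=ray(c,uv); p=np.array(c['xyz']); return p+r*(z-p[2])/r[2]
def proj(c,P):
    v=rot(c).T@(np.array(P)-np.array(c['xyz'])); s=v[:2]/v[2]; s=s*(1+c['k1']*(s@s))
    return np.array([c['cx']+c['fx']*s[0],c['cy']+c['fy']*s[1]])
E
python3 - <<'E'
from h import *
for n in ['scene','top']:
    c=cams.read_camera(n); cv2.imwrite(f'pics/{n}0.png',c['pixels'][...,::-1])
    print(n,{k:v for k,v in c.items() if k!='pixels'})
    for t in ['slab','carton','set_1','stand','stylus','hole','empty_place','mug','tape_measure']:
        try: print(t,[(np.round(d['uv'],1).tolist(),round(d['conf'],2),np.round(at(c,d['uv'],dict(slab=0,carton=0,set_1=.04,stylus=.01,hole=.04,empty_place=.04).get(t,0))[:2],3).tolist()) for d in spotter.landmark_of(t,n)])
        except Exception as e: print(t,e)
print(env.get_state())
E
```

```text
pics
scene {'fx': 434.11411471625956, 'fy': 434.11411471625956, 'cx': 319.4958214415514, 'cy': 244.57550276286884, 'k1': -0.014106748440558455, 'xyz': array([0.01652284, 0.45079645, 0.63809465]), 'attitude': array([ 0.20303351, -0.3839849 ,  0.80709404, -0.39991524])}
slab [([319.1, 276.3], 0.71, [0.602, 0.003])]
carton [([397.3, 223.0], 0.78, [0.637, -0.287])]
set_1 [([335.9, 257.4], 0.92, [0.591, -0.037]), ([304.5, 256.5], 0.81, [0.639, 0.014]), ([397.9, 260.0], 0.77, [0.497, -0.135]), ([299.7, 272.7], 0.7, [0.601, 0.055])]
stand [([252.6, 361.3], 0.9, [0.495, 0.242])]
stylus [([209.8, 347.5], 0.66, [0.565, 0.29]), ([340.5, 257.1], 0.27, [0.614, -0.071])]
hole [([317.4, 261.1], 0.97, [0.607, 0.002]), ([252.3, 359.9], 0.59, [0.468, 0.254])]
empty_place [([335.0, 279.8], 0.95, [0.535, 0.012]), ([342.6, 257.0], 0.32, [0.583, -0.05]), ([395.2, 224.7], 0.22, [0.596, -0.231])]
mug [([213.7, 294.5], 0.86, [0.7, 0.214]), ([319.9, 277.0], 0.26, [0.599, 0.003]), ([252.6, 356.7], 0.18, [0.504, 0.236])]
tape_measure [([307.4, 232.1], 0.76, [0.756, -0.081])]
top {'fx': 498.9963038928846, 'fy': 
[... 886 characters left out ...]
751, -0.087])]
{'clock': 1.0, 'joint_pos': array([1.17438313e+00, 3.13189214e-01, 4.61399151e-02, 1.30360301e+00,
       3.50037715e-05, 1.43120035e+00]), 'qvel': array([-0.0013499 ,  0.00027668,  0.00124209, -0.00022783,  0.00042262,
        0.00077479]), 'tau': array([ 3.39648168e-04, -4.80476010e+01,  2.98817432e+01,  1.04481678e-04,
       -1.27645076e-04,  7.31547942e-06]), 'tcp_pos': array([0.14607238, 0.55619908, 0.23134568]), 'orientation': array([2.19189750e-06, 1.28056014e-01, 9.91766934e-01, 7.40746160e-05]), 'wrist_force': array([ 0.35736489, -0.07682541,  0.26066617]), 'ft_torque': array([0.02948156, 0.02111031, 0.00130443]), 'grip_force': 0.0, 'finger_gap': 0.08518692608818608}
```

View pics/top0.png

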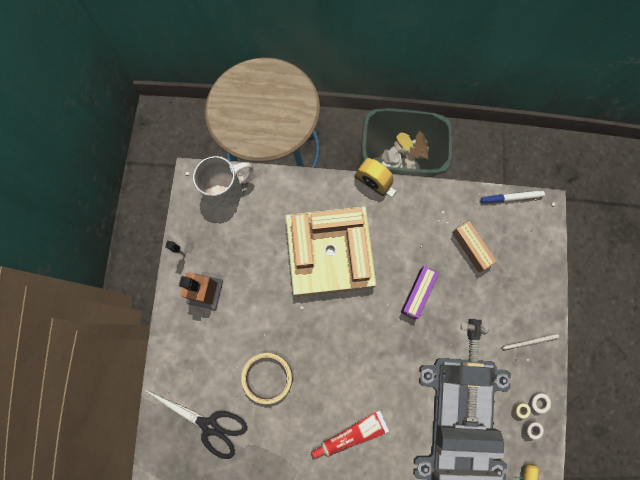

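View pics/scene0.png

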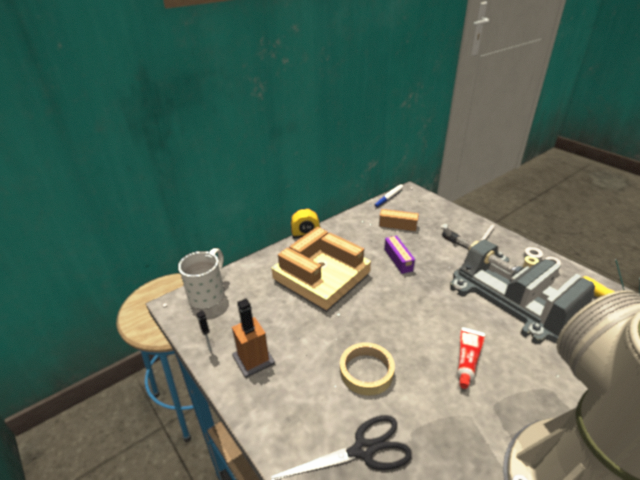

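Top picture: the slab is at about (331,250) with its empty place on the near side, round (325,276). The loose-carton candidates are the plain one at (474,247) and a purple one at (420,293), so I choose the plain one. The stylus candidates are the one in the stand at (190,284) and a small one at (174,246), so I choose the one in the stand. Next I fit models to the masks and check the result in a crop.

```bash
cat > fit.py <<'E'
from h import *
from scipy.optimize import minimize
def box(x,y,yaw,L,W,z0,z1):
    k=np.array([[a,b] for a in(-.5,.5) for b in(-.5,.5)])*[L,W]
    Rm=np.array([[np.cos(yaw),-np.sin(yaw)],[np.sin(yaw),np.cos(yaw)]]); p=k@Rm.T+[x,y]
    return np.array([[*q,z] for q in p for z in(z0,z1)])
S=8
def draw(c,boxes):
    m=np.zeros((480,640),np.uint8)
    for b in boxes:
        h=cv2.convexHull(np.array([proj(c,P) for P in b],np.float32))
        cv2.fillConvexPoly(m,np.int32(np.round(h*S)),255,cv2.LINE_AA,3)
    return m/255.
SETS=[(.05,-.018,np.pi/2),(.018,.05,0),(-.05,.018,np.pi/2)]
def s2w(s,x,y): c,n=np.cos(s[2]),np.sin(s[2]); return s[0]+c*x-n*y, s[1]+n*x+c*y
def slabm(s): return [box(*s,.154,.154,0,.04)]+[box(*s2w(s,x,y),s[2]+a,.096,.032,.04,.076) for x,y,a in SETS]
def cart(s,z=0): return [box(*s,.096,.032,z,z+.036)]
def sty(s): return [box(*s,.018,.018,.08,.145)]
def fit(model,x0,obs):
    def cost(d):
        x=np.array(x0)+d*[.01,.01,.1]; t=0
        for c,m in obs:
            k=draw(c,model(x)); t+=1-np.minimum(k,m).sum()/np.maximum(k,m).sum()
        return t/len(obs)
    best=None; d0=np.zeros(3)
    for _ in range(3):
        r=minimize(cost,d0,method='Nelder-Mead',options=dict(initial_simplex=d0+np.array([[0,0,0],[1,.2,.2],[.2,-1,.5],[-.3,.3,1.5]])*(.6**_))); d0=r.x
    return np.array(x0)+d0*[.01,.01,.1],r.fun
E
cat > m1.py <<'E'
from fit import *
obs={k:[] for k in('slab','carton','stylus')}; C={}
for n in ['top','scene']:
    c=cams.read_camera(n); C[n]=c
    def near(t,P):
        o=[d for d in spotter.cut_out(t,n)]
        return [d for d in o if any(np.hypot(*(np.array(d['uv'])-proj(c,p)))<14 for p in P) and d['conf']>.3]
    m=np.zeros((480,640),bool)
    a=near('slab',[(.6,.003,.03),(.57,.003,.04)]); b=near('set_1',[(.643,-.007,.06),(.585,-.045,.06),(.6,.05,.06)])
    print(n,len(a),len(b))
    for d in a+b: m|=d['region']
    obs['slab'].append((c,m.astype(float)))
    d=near('carton',[(.628,-.284,.03)]); e=near('stylus',[(.497,.238,.11)])
    print(len(d),len(e))
    if d: obs['carton'].append((c,d[0]['region'].astype(float)))
    if e: obs['stylus'].append((c,e[0]['region'].astype(float)))
X={}
for k,mod,x0 in [('slab',slabm,[.599,.003,-1.5]),('slab',slabm,[.599,.003,0.07]),('carton',cart,[.622,-.276,.6]),('stylus',sty,[.497,.24,.3])]:
    for o in [obs[k]]+[[q] for q in obs[k]]:
        x,f=fit(mod,x0,o); print(k,np.round(x,4),round(f,3))
        if o is obs[k] and f<X.get(k,(0,9))[1]: X[k]=(x,f)
np.save('X.npy',{k:v[0] for k,v in X.items()},allow_pickle=True)
c=C['top']; im=cv2.resize(c['pixels'][...,::-1].copy(),None,fx=4,fy=4,interpolation=cv2.INTER_CUBIC)
for k,mod in [('slab',slabm),('carton',cart),('stylus',sty)]:
    for b in mod(X[k][0]):
        h=cv2.convexHull(np.array([proj(c,P) for P in b],np.float32)); cv2.polylines(im,[np.int32(h*4+2)],True,(255,0,0),1)
A=im[840:1240,1120:1540]; B=im[840:1240,1780:2020]; D=im[940:1340,640:780+100]
cv2.imwrite('pics/fit1.png',np.hstack([A,B,D])[:, :800+0] if 0 else cv2.resize(np.hstack([A,B,D]),(790,350)))
E
python3 m1.py
```

```text
top 1 2
1 1
scene 1 3
1 1
slab [ 0.5934  0.0015 -1.3778] 0.145
slab [ 0.5914  0.0022 -1.3643] 0.191
slab [ 0.6008 -0.0033 -1.371 ] 0.077
slab [0.5937 0.0007 0.1972] 0.165
slab [0.5917 0.0022 0.2058] 0.19
slab [ 0.6013 -0.0047  0.2134] 0.092
carton [ 0.6262 -0.2783  0.6391] 0.1
carton [ 0.6264 -0.278   0.6342] 0.078
carton [ 0.6287 -0.2794  0.6329] 0.114
stylus [0.4969 0.2379 0.2755] 0.289
stylus [ 0.4958  0.2409 -0.3619] 0.253
stylus [0.4981 0.2381 0.2496] 0.218
```

View pics/fit1.png

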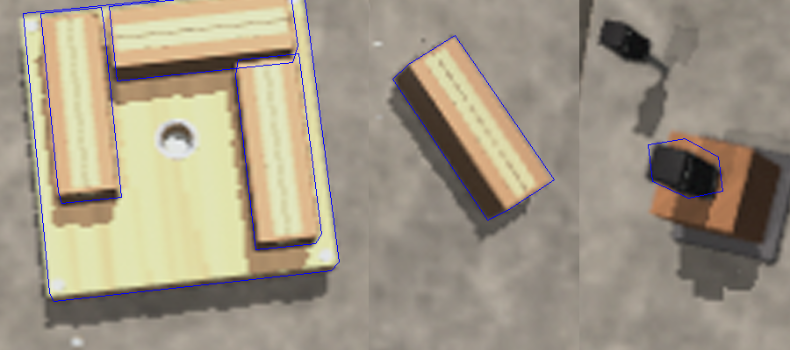

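```bash
cat > ed.py <<'E'
from fit import *
def tops(s,kind):
    # top-face loops of boxes
    def loop(b): t=b[1::2]; return t[[0,1,3,2]]
    if kind=='slab':  return [loop(b) for b in slabm(s)]
    if kind=='stand': return [loop(box(*s,.044,.044,0,.08))]
    if kind=='cartslab': return [loop(cart(s,.04)[0])]
    return [loop(cart(s)[0])]
def efit(c,kind,x0):
    g=cv2.GaussianBlur(c['pixels'].astype(np.float32),(0,0),1.0)
    gx=np.stack([cv2.Sobel(g[...,i],cv2.CV_32F,1,0) for i in range(3)],-1);gy=np.stack([cv2.Sobel(g[...,i],cv2.CV_32F,0,1) for i in range(3)],-1)
    def cost(d):
        x=np.array(x0)+d*[.01,.01,.1]; t=0;n=0
        for l in tops(x,kind):
            for i in range(4):
                P=l[i]+(l[(i+1)%4]-l[i])*np.linspace(.05,.95,40)[:,None]
                uv=np.array([proj(c,p) for p in P],np.float32); e=uv[-1]-uv[0]; nrm=np.array([-e[1],e[0]])/np.hypot(*e)
                a=cv2.remap(gx,uv[None,:,0],uv[None,:,1],1)[0]*nrm[0]+cv2.remap(gy,uv[None,:,0],uv[None,:,1],1)[0]*nrm[1]
                t+=np.minimum(np.linalg.norm(a,axis=-1),250).mean();n+=1
        return -t/n
    best=None
    for k in [(0,0),(.4,0),(-.4,0),(0,.4),(0,-.4)]:
        d0=np.array([*k,0.])
        r=minimize(cost,d0,method='Nelder-Mead',options=dict(initial_simplex=d0+np.array([[0,0,0],[.4,0,0.1],[0,-.4,-.1],[-.1,.1,.5]])))
        if best is None or r.fun<best.fun: best=r
    return np.array(x0)+best.x*[.01,.01,.1],best.fun
def show(im,c,loops,col=(255,0,0)):
    for l in loops: cv2.polylines(im,[np.int32(np.array([proj(c,p) for p in l])*4+2)],True,col,1)
E
cat > m2.py <<'E'
from ed import *
T={}
for n in ['top','scene']:
    c=cams.read_camera(n); im=cv2.resize(c['pixels'][...,::-1].copy(),None,fx=4,fy=4,interpolation=cv2.INTER_CUBIC)
    for k,x0 in [('slab',[.597,0,-1.40]),('carton',[.627,-.279,.636]),('stand',[.498,.238,.2])]:
        x,f=efit(c,k,x0); print(n,k,np.round(x,4),round(f,1)); show(im,c,tops(x,k)); T[n,k]=x
        if k=='slab': print('ep',np.round(s2w(x,-.018,-.05),4))
    for t in ['hole','empty_place']:
        print(t,[(np.round(at(c,d['uv'],.04),4),d['conf']) for d in spotter.landmark_of(t,n)[:1]])
    if n=='top': cv2.imwrite('pics/fit2.png',cv2.resize(np.hstack([im[840:1240,1120:1540],im[840:1240,1780:2020],im[1040:1440,660:900]]),(790,350)))
E
python3 m2.py
```

```text
top slab [ 0.5921  0.0016 -1.3708] -194.1
ep [0.5396 0.0093]
top carton [ 0.6249 -0.2771  0.6442] -185.9
top stand [0.4914 0.2415 0.2023] -145.8
hole [(array([0.5975, 0.0037, 0.04  ]), 0.66)]
empty_place [(array([0.5362, 0.0118, 0.04  ]), 0.75)]
scene slab [ 0.5933  0.0027 -1.4012] -201.9
ep [0.5409 0.012 ]
scene carton [ 0.6252 -0.2736  0.6302] -179.8
scene stand [ 0.4979  0.2391 -0.0901] -185.7
hole [(array([0.6001, 0.0081, 0.04  ]), 0.76)]
empty_place [(array([0.549, 0.008, 0.04 ]), 0.59)]
```

View pics/fit2.png

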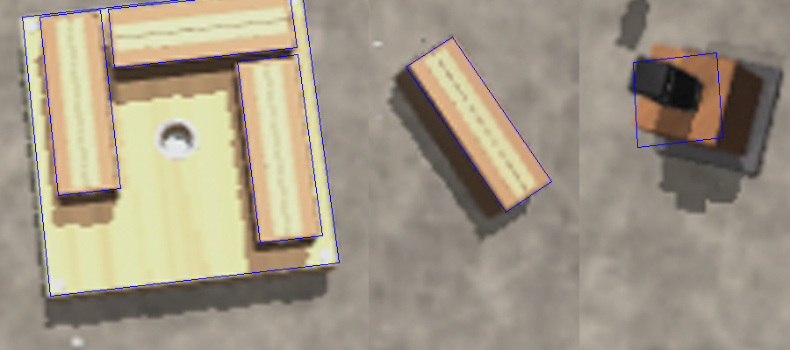

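Picture: the outlines sit well on the slab, with the hole at (177,138) in the crop, and on the loose carton. The stand's yaw needs another look later. Chosen: the plain carton and the stylus in the stand. Now I turn and move over the carton.

>>> {"name": "jog_arm", "arguments": {"increments": [[[0,0,0,0,0,-0.0285,0],[0,0,0,0,0,-0.0285,0],[0,0,0,0,0,-0.0285,0],[0,0,0,0,0,-0.0285,0],[0,0,0,0,0,-0.0285,0],[0,0,0,0,0,-0.0285,0],[0,0,0,0,0,-0.0285,0],[0,0,0,0,0,-0.0285,0],[0,0,0,0,0,-0.0285,0],[0,0,0,0,0,-0.0285,0],[0.021,-0.159,0,0,0,0,0],[0.021,-0.159,0,0,0,0,0],[0.021,-0.159,0,0,0,0,0],[0.021,-0.159,0,0,0,0,0],[0.021,-0.159,0,0,0,0,0],[0.021,-0.159,0,0,0,0,0],[0.021,-0.159,0,0,0,0,0],[0.021,-0.159,0,0,0,0,0],[0.021,-0.159,0,0,0,0,0],[0.021,-0.159,0,0,0,0,0]]]}}

```text
clock: 3.8
tcp_pos: [0.3414, 0.2043, 0.2316]
orientation: [0.001, -0.314, 0.949, 0.0]
wrist_force: [1.1, 0.6, 0.1]
finger_gap: 0.0854
grip_force: 0.0
```

>>> {"name": "jog_arm", "arguments": {"increments": [[[0.021,-0.159,0,0,0,0,0],[0.021,-0.159,0,0,0,0,0],[0.021,-0.159,0,0,0,0,0],[0.021,-0.159,0,0,0,0,0],[0.021,-0.159,0,0,0,0,0],[0.021,-0.159,0,0,0,0,0],[0.021,-0.159,0,0,0,0,0],[0.021,-0.159,0,0,0,0,0],[0.021,-0.159,0,0,0,0,0],[0.021,-0.159,0,0,0,0,0],[0.021,-0.159,0,0,0,0,0],[0.021,-0.159,0,0,0,0,0],[0.021,-0.159,0,0,0,0,0],[0.021,-0.159,0,0,0,0,0],[0,0,0,0,0,0,0],[0,0,0,0,0,0,0]]]}}

```text
clock: 5.4
tcp_pos: [0.6133, -0.2856, 0.2299]
orientation: [-0.001, -0.313, 0.95, 0.001]
wrist_force: [0.0, 0.2, -0.2]
finger_gap: 0.0854
grip_force: 0.0
```

```bash
cat > go.py <<'E'
import sys
from h import *
# usage: go.py x y z yaw_x : tool-frame units to the target; turn first, then shift
s=env.get_state(); q=np.array(s['orientation']); Rm=R.from_quat(q[[1,2,3,0]]).as_matrix()
yaw=np.arctan2(Rm[1,0],Rm[0,0]); t=np.array(list(map(float,sys.argv[1:4]))); ty=float(sys.argv[4]) if len(sys.argv)>4 else yaw
dy=(ty-yaw+np.pi)%(2*np.pi)-np.pi
tilt=R.from_matrix(Rm.T@R.from_euler('z',ty).as_matrix()@np.diag([1,-1,-1.])).as_rotvec()
Rt=R.from_euler('z',ty).as_matrix()@np.diag([1,-1,-1.])
print('clock',round(s['clock'],2),'tcp',np.round(s['tcp_pos'],4),'yaw',round(yaw,4),'gap',round(s['finger_gap'],4),'grip',round(s['grip_force'],1),'F',np.round(s['wrist_force'],1))
print('turn units',np.round(tilt/np.pi,4),'then shift units',np.round(Rt.T@(t-s['tcp_pos'])/.25,4))
E
python3 go.py .612 -.285 .006 3.78
```

```text
clock 5.4 tcp [ 0.6133 -0.2856  0.2299] yaw -2.5044 gap 0.0854 grip 0.0 F [ 0.   0.2 -0.2]
turn units [ 0.0006 -0.0002 -0.0004] then shift units [0.0027 0.0051 0.8957]
```

>>> {"name": "jog_arm", "arguments": {"increments": [[[0.003,0.005,0.148,0,0,0,0],[0,0,0.148,0,0,0,0],[0,0,0.148,0,0,0,0],[0,0,0.148,0,0,0,0],[0,0,0.148,0,0,0,0],[0,0,0.074,0,0,0,0],[0,0,0.074,0,0,0,0],[0,0,0,0,0,0,0],[0,0,0,0,0,0,255],[0,0,0,0,0,0,255],[0,0,0,0,0,0,255],[0,0,0,0,0,0,255],[0,0,0,0,0,0,255],[0,0,0,0,0,0,255],[0,0,0,0,0,0,255]]], "force": 40}}

```text
clock: 6.9
tcp_pos: [0.6132, -0.285, 0.011]
orientation: [0.001, -0.314, 0.949, -0.001]
wrist_force: [-0.1, 1.2, 6.3]
finger_gap: 0.0316
grip_force: 41.4
```

>>> {"name": "jog_arm", "arguments": {"increments": [[[0,0,-0.08,0,0,0,255],[0,0,-0.16,0,0,0,255],[0,0,-0.16,0,0,0,255],[0,0,-0.16,0,0,0,255],[0,0,0,0,0,-0.0297,255],[0,0,0,0,0,-0.0297,255],[0,0,0,0,0,-0.0297,255],[0,0,0,0,0,-0.0297,255],[0,0,0,0,0,-0.0297,255],[0,0,0,0,0,-0.0297,255],[0,0,0,0,0,-0.0297,255],[0,0,0,0,0,-0.0297,255],[0,0,0,0,0,-0.0297,255],[0,0,0,0,0,-0.0297,255],[0,0,0,0,0,-0.0297,255],[0,0,0,0,0,-0.0297,255],[0,0,0,0,0,0,255]]]}}

```text
clock: 8.6
tcp_pos: [0.6118, -0.2842, 0.1488]
orientation: [0.0, 0.77, -0.638, -0.001]
wrist_force: [0.7, -0.5, -1.9]
finger_gap: 0.0315
grip_force: 40.6
```

```bash
python3 go.py .5432 -.0053 .14 4.898
```

```text
clock 8.6 tcp [ 0.6118 -0.2842  0.1488] yaw -1.3832 gap 0.0315 grip 40.6 F [ 0.7 -0.5 -1.9]
turn units [0.0002 0.0002 0.0006] then shift units [-1.1472  0.0638  0.0353]
```

>>> {"name": "jog_arm", "arguments": {"increments": [[[-0.115,0.006,0,0,0,0,255],[-0.115,0.006,0,0,0,0,255],[-0.115,0.006,0,0,0,0,255],[-0.115,0.006,0,0,0,0,255],[-0.115,0.006,0,0,0,0,255],[-0.115,0.006,0,0,0,0,255],[-0.115,0.006,0,0,0,0,255],[-0.115,0.006,0,0,0,0,255],[-0.115,0.006,0,0,0,0,255],[-0.115,0.006,0,0,0,0,255],[0,0,0,0,0,0,255],[0,0,0,0,0,0,255]]]}}

```text
clock: 9.8
tcp_pos: [0.5438, -0.0042, 0.1494]
orientation: [0.0, 0.77, -0.638, 0.0]
wrist_force: [0.1, 0.0, -1.1]
finger_gap: 0.0316
grip_force: 40.5
```

Run:
```python
from ed import *
s=env.get_state(); print(s['tcp_pos'])
q=np.array(s['orientation']);Rm=R.from_quat(q[[1,2,3,0]]).as_matrix(); yaw=np.arctan2(Rm[1,0],Rm[0,0]); print(yaw)
p=np.array(s['tcp_pos']); ims=[]
for n in ['top','scene']:
    c=cams.read_camera(n); im=cv2.resize(c['pixels'][...,::-1].copy(),None,fx=4,fy=4,interpolation=cv2.INTER_CUBIC)
    # nominal carton held
    ctr=p+Rm@np.array([-.016,0,0]); b=box(ctr[0],ctr[1],yaw,.096,.032,p[2]-.011,p[2]+.025)
    for z in (0,1): show(im,c,[b[z::2][[0,1,3,2]]])
    show(im,c,tops([.5927,.002,-1.385],'slab'),(0,180,0))
    u=proj(c,ctr)*4; x0,y0=int(u[0])-280,int(u[1])-260; ims.append(im[y0:y0+520,x0:x0+560])
cv2.imwrite('pics/hold.png',cv2.resize(np.hstack(ims),(800,371)))
```

```text
[ 0.54375002 -0.00420589  0.14940633]
-1.383481446756023
```

View pics/hold.png

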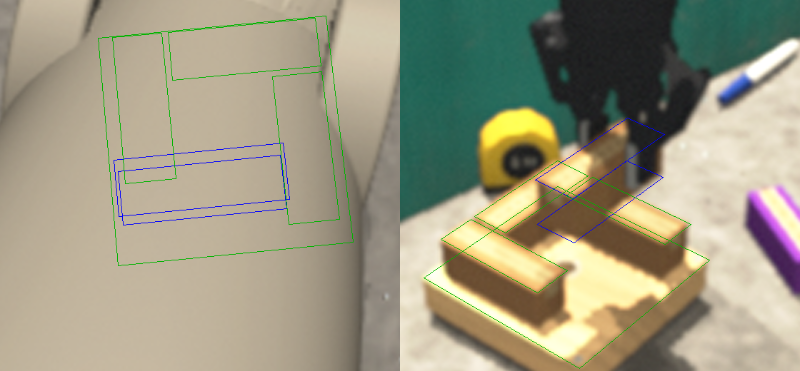

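Run:
```python
from ed import *
s=env.get_state(); q=np.array(s['orientation']);Rm=R.from_quat(q[[1,2,3,0]]).as_matrix(); yaw=np.arctan2(Rm[1,0],Rm[0,0]); p=np.array(s['tcp_pos'])
c=cams.read_camera('scene'); im=cv2.resize(c['pixels'][...,::-1].copy(),None,fx=4,fy=4,interpolation=cv2.INTER_CUBIC)
ctr=p+Rm@np.array([-.016,0,0]); b=box(ctr[0],ctr[1],yaw,.096,.032,p[2]-.011,p[2]+.025)
u=proj(c,ctr+[0,0,.01])*4; x0,y0=int(u[0])-170,int(u[1])-130
raw=im.copy()
for z in (0,1): show(im,c,[b[z::2][[0,1,3,2]]])
cv2.imwrite('pics/hold2.png',cv2.resize(np.hstack([a[y0:y0+260,x0:x0+280] for a in (raw,im)]),(800,371)))
```

```text
(no output)
```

View pics/hold2.png

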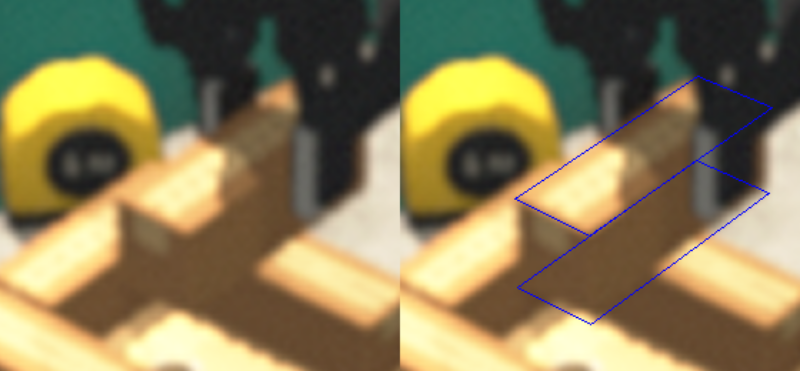

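>>> {"name": "jog_arm", "arguments": {"increments": [[[0.002,0.008,0,0,0,0,255],[0,0,0.08,0,0,0,255],[0,0,0.08,0,0,0,255],[0,0,0.08,0,0,0,255],[0,0,0.06,0,0,0,255],[0,0,0.04,0,0,0,255],[0,0,0.02,0,0,0,255],[0,0,0.01,0,0,0,255],[0,0,0,0,0,0,255],[0,0,0,0,0,0,255]]]}}

```text
clock: 10.95
tcp_pos: [0.5426, -0.0057, 0.0575]
orientation: [-0.0, 0.77, -0.638, 0.001]
wrist_force: [0.3, -0.1, -0.2]
finger_gap: 0.0314
grip_force: 40.5
```

>>> {"name": "jog_arm", "arguments": {"increments": [[[0,0,0.008,0,0,0,255],[0,0,0.008,0,0,0,255],[0,0,0.008,0,0,0,255],[0,0,0,0,0,0,255],[0,0,0,0,0,0,255]]]}}

```text
clock: 11.45
tcp_pos: [0.5422, -0.0056, 0.051]
orientation: [-0.0, 0.77, -0.638, 0.0]
wrist_force: [-1.1, -0.5, 0.9]
finger_gap: 0.0315
grip_force: 40.7
```

>>> {"name": "jog_arm", "arguments": {"increments": [[[0,0,0.006,0,0,0,255],[0,0,0,0,0,0,255],[0,0,0,0,0,0,120],[0,0,0,0,0,0,100],[0,0,0,0,0,0,100],[0,0,0,0,0,0,100],[0,0,0,0,0,0,100],[0,0,-0.03,0,0,0,100],[0,0,-0.06,0,0,0,100],[0,0,-0.12,0,0,0,60],[0,0,-0.16,0,0,0,0],[0,0,-0.16,0,0,0,0],[0,0,-0.12,0,0,0,0],[0,0,0,0,0,0,0]]]}}

```text
clock: 12.85
tcp_pos: [0.5447, -0.006, 0.2174]
orientation: [-0.002, 0.77, -0.638, 0.004]
wrist_force: [0.3, 0.0, 0.6]
finger_gap: 0.0855
grip_force: 0.0
```

```bash
python3 go.py .47 .2378 .22
```

```text
clock 12.85 tcp [ 0.5447 -0.006   0.2174] yaw -1.3833 gap 0.0855 grip 0.0 F [0.3 0.  0.6]
turn units [-0.0028 -0.001   0.    ] then shift units [-1.0137  0.112  -0.0105]
```

>>> {"name": "jog_arm", "arguments": {"increments": [[[0.106,0.071,0,0,0,0,0],[0.106,0.071,0,0,0,0,0],[0.106,0.071,0,0,0,0,0],[0.106,0.071,0,0,0,0,0],[0.106,0.071,0,0,0,0,0],[0.106,0.071,0,0,0,0,0],[0.106,0.071,0,0,0,0,0],[0.106,0.071,0,0,0,0,0],[0.106,0.071,0,0,0,0,0],[0,0,0,0,0,0,0]]]}}

```text
clock: 13.85
tcp_pos: [0.4281, -0.2725, 0.2111]
orientation: [0.0, 0.769, -0.64, -0.0]
wrist_force: [0.0, 0.8, 0.5]
finger_gap: 0.0854
grip_force: 0.0
```

```bash
cat > m3.py <<'E'
from ed import *
ims=[]
import ed
_t=ed.tops
def tops2(s,k):
    if k=='one': return [box(*s,.096,.032,.04,.076)[1::2][[0,1,3,2]]]
    if k=='base': return [box(*s,.154,.154,0,.04)[1::2][[0,1,3,2]]]
    return _t(s,k)
ed.tops=tops2
S0=[.5927,.002,-1.385]
for n in ['top','scene']:
    c=cams.read_camera(n); im=cv2.resize(c['pixels'][...,::-1].copy(),None,fx=4,fy=4,interpolation=cv2.INTER_CUBIC)
    sb,f=efit(c,'base',S0); print(n,'base',np.round(sb,4),round(f)); show(im,c,tops2(sb,'base'))
    for nm,(x,y,a) in zip(['c','s1','s2','s3'],[(-.018,-.05,0)]+SETS):
        o,f=efit(c,'one',[*s2w(sb,x,y),sb[2]+a]); show(im,c,tops2(o,'one'),(0,180,0))
        d=o[:2]-sb[:2]; cc,nn=np.cos(sb[2]),np.sin(sb[2])
        print(nm,'err mm',np.round(1000*np.array([cc*d[0]+nn*d[1]-x,-nn*d[0]+cc*d[1]-y]),1),'yaw',round(o[2]-sb[2]-a,3),round(f))
    for y0 in (-.3,-.15,0,.15): 
        st,f=efit(c,'stand',[.496,.2395,y0]); print('stand',np.round(st,4),round(f,1))
    for t in ('hole',):print(t,[(np.round(at(c,d['uv'],.04),4),round(d['conf'],2)) for d in spotter.landmark_of(t,n)[:2]])
    m=[d for d in spotter.cut_out('stylus',n)][:3]
    print('sty',[(np.round(d['uv'],1).tolist(),round(d['conf'],2)) for d in m])
    np.save(f'sty_{n}.npy',m[0]['region'] if m else 0)
    u=proj(c,[.5927,.002,.05])*4; x0,y0=int(u[0])-210,int(u[1])-190; v=proj(c,[.497,.238,.1])*4; x1,y1=int(v[0])-140,int(v[1])-190
    ims.append(np.hstack([im[y0:y0+380,x0:x0+420],im[y1:y1+380,x1:x1+280]]))
cv2.imwrite('pics/placed.png',cv2.resize(np.vstack(ims),(552,600)))
E
python3 m3.py
```

```text
top base [ 0.5916  0.0024 -1.373 ] -225
c err mm [-2.1 -0.1] yaw 0.004 -231
s1 err mm [0.5 0.6] yaw -0.008 -212
s2 err mm [1.  0.6] yaw 0.014 -175
s3 err mm [-2.7  0.6] yaw -0.011 -194
stand [ 0.4949  0.2384 -0.0958] -161.2
stand [ 0.4949  0.2383 -0.0953] -161.3
stand [ 0.4949  0.2384 -0.0953] -161.3
stand [0.4917 0.2415 0.1903] -148.7
hole [(array([ 0.603 , -0.0017,  0.04  ]), 0.88), (array([ 0.6422, -0.0056,  0.04  ]), 0.43)]
sty [([171.6, 246.5], 0.66)]
scene base [ 0.5929  0.0016 -1.3971] -214
c err mm [-1.7 -0.1] yaw 0.081 -224
s1 err mm [-6.2  1.6] yaw 0.008 -193
s2 err mm [-0.1  3.8] yaw 0.107 -210
s3 err mm [-2.7  1. ] yaw 0.104 -210
stand [ 0.4978  0.2392 -0.0951] -191.5
stand [ 0.4978  0.2391 -0.0952] -191.5
stand [ 0.4979  0.2391 -0.095 ] -191.5
stand [ 0.4978  0.2392 -0.0935] -191.5
hole [(array([ 0.6029, -0.0047,  0.04  ]), 0.64)]
sty [([245.6, 318.1], 0.74), ([317.4, 289.8], 0.61), ([206.7, 323.4], 0.55)]
```

View pics/placed.png

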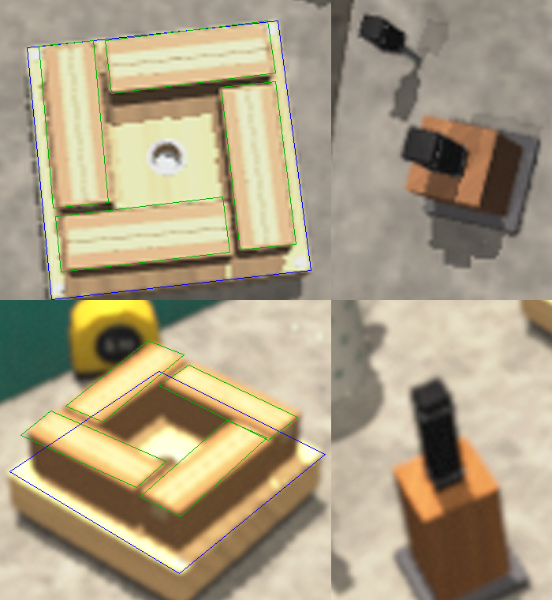

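Picture: all four cartons lie in the pinwheel with even joints; the loose one is now at (145,237), and the chimney and hole are clear at (167,158). The large stylus stands upright in the stand at (430,150). Now to the stylus.

>>> {"name": "jog_arm", "arguments": {"increments": [[[0,0,0,0,0,0.03,0],[0,0,0,0,0,0.03,0],[0,0,0,0,0,0.03,0],[-0.147,-0.0055,0,0,0,0,0],[-0.147,-0.0055,0,0,0,0,0],[-0.147,-0.0055,0,0,0,0,0],[-0.147,-0.0055,0,0,0,0,0],[-0.147,-0.0055,0,0,0,0,0],[-0.147,-0.0055,0,0,0,0,0],[-0.147,-0.0055,0,0,0,0,0],[-0.147,-0.0055,0,0,0,0,0],[-0.147,-0.0055,0,0,0,0,0],[-0.147,-0.0055,0,0,0,0,0],[-0.147,-0.0055,0,0,0,0,0],[-0.147,-0.0055,0,0,0,0,0],[-0.147,-0.0055,0,0,0,0,0],[-0.147,-0.0055,0,0,0,0,0],[0,0,0,0,0,0,0],[0,0,0,0,0,0,0]]]}}

```text
clock: 16.05
tcp_pos: [0.4968, 0.242, 0.2115]
orientation: [-0.0, -0.674, 0.739, 0.0]
wrist_force: [-0.3, 0.2, 1.3]
finger_gap: 0.0852
grip_force: 0.0
```

```bash
python3 go.py .4964 .2388 .094 -1.666
```

```text
clock 16.05 tcp [0.4968 0.242  0.2115] yaw -1.6627 gap 0.0852 grip 0.0 F [-0.3  0.2  1.3]
turn units [ 0.0002 -0.0002  0.001 ] then shift units [1.290e-02 4.000e-04 4.699e-01]
```

>>> {"name": "jog_arm", "arguments": {"increments": [[[0.013,0,0,0,0,0.001,0],[0,0,0.1,0,0,0,0],[0,0,0.1,0,0,0,0],[0,0,0.1,0,0,0,0],[0,0,0.1,0,0,0,0],[0,0,0.07,0,0,0,0],[0,0,0,0,0,0,0],[0,0,0,0,0,0,255],[0,0,0,0,0,0,255],[0,0,0,0,0,0,255],[0,0,0,0,0,0,255],[0,0,0,0,0,0,255],[0,0,0,0,0,0,255],[0,0,0,0,0,0,255],[0,0,0,0,0,0,255],[0,0,0,0,0,0,255]]], "force": 40}}

```text
clock: 17.65
tcp_pos: [0.4978, 0.2376, 0.0951]
orientation: [0.001, -0.671, 0.741, -0.0]
wrist_force: [-0.4, -0.6, 6.3]
finger_gap: 0.0172
grip_force: 39.4
```

>>> {"name": "jog_arm", "arguments": {"increments": [[[0,0,-0.03,0,0,0,255],[0,0,-0.07,0,0,0,255],[0,0,-0.1,0,0,0,255],[0,0,-0.1,0,0,0,255],[0,0,-0.1,0,0,0,255],[0,0,-0.1,0,0,0,255],[0,0,-0.06,0,0,0,255],[0,0,0,0,0,0,255],[0,0,0,0,0,0,255]]]}}

```text
clock: 18.55
tcp_pos: [0.4971, 0.2375, 0.2339]
orientation: [-0.0, -0.671, 0.741, 0.0]
wrist_force: [0.5, -0.4, -2.3]
finger_gap: 0.0176
grip_force: 39.0
```

```bash
python3 go.py .595 .002 .225 -1.666
python3 - <<'E'
from h import *
s=env.get_state();q=np.array(s['orientation']);Rm=R.from_quat(q[[1,2,3,0]]).as_matrix();p=np.array(s['tcp_pos'])
ims=[]
for n in ('top','scene'):
    c=cams.read_camera(n);im=cv2.resize(c['pixels'][...,::-1].copy(),None,fx=4,fy=4,interpolation=cv2.INTER_CUBIC)
    for t in (.085,.05,.015): cv2.circle(im,tuple(np.int32(proj(c,p+Rm@[0,0,t])*4+2)),3,(0,0,255),1)
    print(n,[(np.round(d['uv'],1).tolist(),round(d['conf'],2)) for d in spotter.landmark_of('stylus',n)],proj(c,p+Rm@[0,0,.085]))
    u=proj(c,p+[0,0,-.05])*4; ims.append(im[max(0,int(u[1])-200):int(u[1])+200,int(u[0])-190:int(u[0])+190])
cv2.imwrite('pics/sty.png',np.hstack(ims))
E
```

```text
clock 18.55 tcp [0.4971 0.2375 0.2339] yaw -1.6692 gap 0.0176 grip 39.0 F [ 0.5 -0.4 -2.3]
turn units [ 0.0001  0.     -0.001 ] then shift units [ 0.9004 -0.4792  0.0357]
top [([325.8, 276.7], 0.52), ([183.5, 283.1], 0.48), ([184.1, 254.7], 0.4)] [184.59458682 279.82331648]
scene [([244.7, 303.3], 0.69), ([211.4, 349.0], 0.57)] [243.91009962 300.21213512]
```

View pics/sty.png

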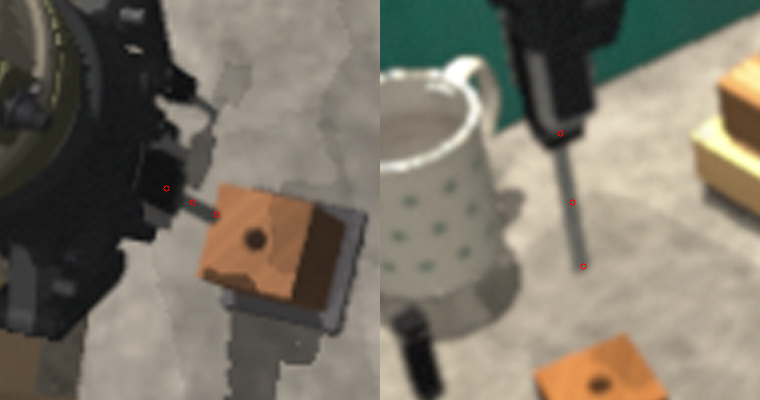

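Picture: the stylus is held upright; its pin tip, at (216,217) in the top view and (578,268) in the scene view, is within about 2 mm of the predicted marks. Now over the hole.

>>> {"name": "jog_arm", "arguments": {"increments": [[[0.09,-0.047,0,0,0,0,255],[0.09,-0.047,0,0,0,0,255],[0.09,-0.047,0,0,0,0,255],[0.09,-0.047,0,0,0,0,255],[0.09,-0.047,0,0,0,0,255],[0.09,-0.047,0,0,0,0,255],[0.09,-0.047,0,0,0,0,255],[0.09,-0.047,0,0,0,0,255],[0.09,-0.047,0,0,0,0,255],[0.09,-0.047,0,0,0,0,255],[0,0,0,0,0,0,255],[0,0,0,0,0,0,255]]]}}

```text
clock: 19.95
tcp_pos: [0.5917, 0.0016, 0.2332]
orientation: [-0.001, -0.671, 0.741, 0.001]
wrist_force: [0.1, 0.9, -1.0]
finger_gap: 0.0172
grip_force: 39.1
```

```bash
python3 go.py .593 .002 .13 -1.669
```

```text
clock 19.95 tcp [0.5917 0.0016 0.2332] yaw -1.6706 gap 0.0172 grip 39.1 F [ 0.1  0.9 -1. ]
turn units [ 0.0006  0.0002 -0.0005] then shift units [-0.0021 -0.0052  0.4129]
```

>>> {"name": "jog_arm", "arguments": {"increments": [[[-0.002,-0.005,0.05,0,0,0,255],[0,0,0.06,0,0,0,255],[0,0,0.06,0,0,0,255],[0,0,0.06,0,0,0,255],[0,0,0.06,0,0,0,255],[0,0,0.06,0,0,0,255],[0,0,0,0,0,0,255],[0,0,0,0,0,0,255]]]}}

```text
clock: 20.75
tcp_pos: [0.5927, 0.0033, 0.1463]
orientation: [-0.0, -0.672, 0.741, 0.001]
wrist_force: [-0.4, 0.0, -0.1]
finger_gap: 0.0173
grip_force: 39.1
```

```bash
python3 go.py .593 .002 .107 -1.669
python3 - <<'E'
from h import *
s=env.get_state();q=np.array(s['orientation']);Rm=R.from_quat(q[[1,2,3,0]]).as_matrix();p=np.array(s['tcp_pos'])
ims=[]
for n in ('top','scene'):
    c=cams.read_camera(n);im=cv2.resize(c['pixels'][...,::-1].copy(),None,fx=6,fy=6,interpolation=cv2.INTER_CUBIC)
    cv2.circle(im,tuple(np.int32(proj(c,p+Rm@[0,0,.085])*6+3)),3,(0,0,255),1)
    cv2.circle(im,tuple(np.int32(proj(c,[.5925,.002,.04])*6+3)),3,(255,0,0),1)
    u=proj(c,[.593,.002,.05])*6; ims.append(im[max(0,int(u[1])-230):int(u[1])+170,int(u[0])-190:int(u[0])+190])
cv2.imwrite('pics/hole.png',np.hstack(ims))
E
```

```text
clock 20.75 tcp [0.5927 0.0033 0.1463] yaw -1.6681 gap 0.0173 grip 39.1 F [-0.4  0.  -0.1]
turn units [0.0004 0.0001 0.0003] then shift units [ 0.0049 -0.0017  0.1571]
```

View pics/hole.png

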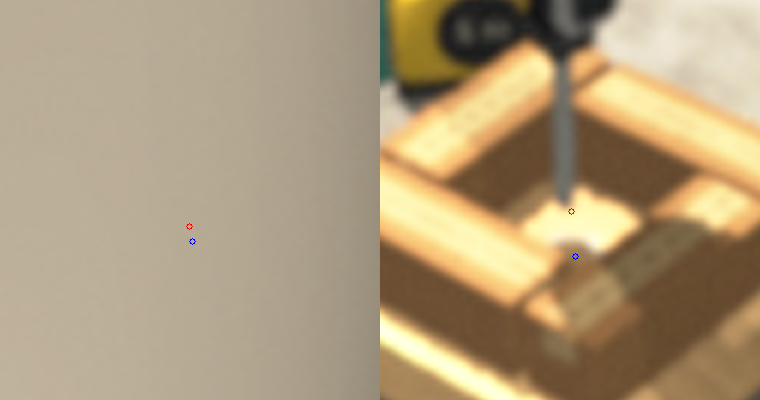

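Picture (scene half): the pin tip is at (563,203), about 2 mm left of the line to the hole, whose centre is near (575,256). I correct for that and descend.

>>> {"name": "jog_arm", "arguments": {"increments": [[[0.008,0.004,0,0,0,0,255],[0,0,0.04,0,0,0,255],[0,0,0.03,0,0,0,255],[0,0,0.03,0,0,0,255],[0,0,0.02,0,0,0,255],[0,0,0,0,0,0,255],[0,0,0,0,0,0,255]]]}}

```text
clock: 21.55
tcp_pos: [0.5921, 0.0004, 0.1166]
orientation: [-0.0, -0.671, 0.741, 0.0]
wrist_force: [-0.0, -0.3, 0.1]
finger_gap: 0.0176
grip_force: 39.1
```

>>> {"name": "jog_arm", "arguments": {"increments": [[[0,0,0.012,0,0,0,255],[0,0,0.012,0,0,0,255],[0,0,0.008,0,0,0,255],[0,0,0,0,0,0,255],[0,0,0,0,0,0,255]]]}}

```text
clock: 22.05
tcp_pos: [0.5926, 0.0004, 0.1093]
orientation: [0.0, -0.671, 0.741, -0.0]
wrist_force: [0.3, 1.6, 2.9]
finger_gap: 0.0177
grip_force: 39.4
```

>>> {"name": "jog_arm", "arguments": {"increments": [[[0,0,0.006,0,0,0,255],[0,0,0.006,0,0,0,255],[0,0,0,0,0,0,255],[0,0,0,0,0,0,255]]]}}

```text
clock: 22.45
tcp_pos: [0.5926, 0.0004, 0.106]
orientation: [0.0, -0.671, 0.741, -0.0]
wrist_force: [0.2, -1.2, 4.1]
finger_gap: 0.0177
grip_force: 39.6
```

Spring force is rising as it should; I press on to the end stop.

>>> {"name": "jog_arm", "arguments": {"increments": [[[0,0,0.006,0,0,0,255],[0,0,0.006,0,0,0,255],[0,0,0,0,0,0,255],[0,0,0,0,0,0,255],[0,0,0,0,0,0,255]]], "force": 60}}

```text
clock: 22.95
tcp_pos: [0.5928, 0.0004, 0.1048]
orientation: [0.001, -0.671, 0.741, -0.001]
wrist_force: [-2.0, -0.7, 14.1]
finger_gap: 0.0173
grip_force: 63.2
```

```bash
python3 -c "
from h import *
s=env.get_state();print(s['tcp_pos'],s['wrist_force'],s['grip_force'])
print(ticket.hand_in())"
```

```text
[5.92753706e-01 4.04073848e-04 1.04768983e-01] [-1.95117274 -0.66269631 14.11755572] 63.167842626571655
the job is handed in; nothing more can be done
None
```

I set the loose carton into the pinwheel, took the large stylus from its stand, and handed in at about 23 s on the clock with it upright in the gripper and pressing the button down (about 14 N at the wrist); the hand-in gave no verdict.

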